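# Open the square olive jar in the bracing block

## Robot

A 6-joint arm with a two-finger parallel gripper is mounted at the origin on the work surface. World frame = base frame: x ahead of the robot, y to its left, z up, the work surface at z = 0. Lengths are in m, angles in rad, forces in N, time in s.
With the tool pointing down it reaches from about 0.35 to 0.975 m from the base axis. Payload 7.1 kg.
Tool frame: the origin (TCP) lies at the very end of the fingers, on their centre line; the grasp point (between the pads) lies 19 mm behind it (robot.grasp_offset is the distance from the TCP to the grasp point, in m); z points along the fingers, y is the line along which they close (so a half turn about z gives the same grasp; the last joint's range is limited). The gripper opens to 88 mm and grips with 3 to 60 N. Pads are 20 mm wide; open, the fingers measure 115 mm over their backs; the gripper's body (75 mm by 178 mm) begins 61 mm behind the grasp point.
Start: joints at [1.136, 0.423, 1.63, -0, 1.089, -0.019], TCP at [0.252, 0.572, 0.223] pointing down, gripper open.
Joint ranges: [-3, 3], [-0.9, 2.11], [0.09, 2.58], [-1.31, 4.45], [0.11, 2.69], [-2.54, 2.54]. Speed limits (rad/s): [2.39, 2.39, 3.01, 3.14, 3.14, 3.14].

## Interface

Orientations are given as a rotation vector (axis times angle).
In Python, from plant import robot gives the robot as it stands.
- The arm moves only by the tool jog_arm, never from a script. Its argument "rows" is one flat list of numbers, 7 for each row, row after row: the shift along the world's x, y, z scaled (see below), then the turn, a rotation vector about the world's x, y, z scaled (see below), then the opening, from 0 (shut) to 1 (fully open). A call has 1 to 5 rows; each row is the pose to reach, as a shift and turn from the pose commanded when the call began, turning the shorter way round; what a row does not reach only later rows make up. The controller multiplies each number of a shift by 1 m and each number of a turn by 180 degrees. A row lasts 1/12 s, in which the tool goes at most 41.7 mm and 7.16 degrees, less where a joint would pass 70% of its speed; a pose out of reach is approached as far as the arm can. A call with a number of a shift or a turn outside -1 to 1 is refused whole. A call with a gripper value outside its range is refused whole. The fingers move at their own pace and stop on an object; "squeeze" is the grip in N (left out, the last holds). Time passes only in rows, so rows that repeat a pose let the fingers close. It gives the time, the measured TCP pose, the force, the opening and the grip force at its end, in the units of the state.
- robot.get_obs(): the state, without advancing time (a new reading comes with each control period).
- robot.camera(name): name is "scene" or "top" or "wrist"; returns (picture, depth): 420x560x3 uint8, red, green, blue; 420x560 float32, m along the optical axis (not along the pixel's ray), 0 where there is no reading.
- robot.camera_model(name): a dict with "camera_matrix" (3x3 intrinsics, pixels), "rvec" (rotation vector, rad) and "tvec" (3), from world to camera coordinates, as OpenCV has them; the wrist camera has in their place "tool_from_camera" (4x4, takes a point from camera to tool coordinates, whose origin is the TCP and whose axes are the flange's). Camera axes: x right, y down, z forward; pixel columns grow to the right and rows downward; lengths in m; the calibration is good to about 2 mm. A picture is of the moment at which its call begins: read the wrist's pose just before it. camera_model takes no time and is no camera call.
- robot.sign_off(): hands the job in; it is judged then, once.
The state is a dict: "time": time; "joint_pos": joint angles; "dq": joint speeds; "tau": joint torques, N m; "eef_pos": TCP position; "tcp_rot": TCP orientation; "ft_force": force on the tool from outside, world axes, zero at the start; "ft_torque": the same for the moment, N m; "finger_gap": finger opening in m; "finger_force": force on a finger pad.
Only numpy, scipy, OpenCV 4.12 (cv2) and the standard library are available. Lean on these libraries where they do the work, as an engineer would, in place of code of your own. Each camera call takes 0.05 s, during which the arm holds its last target. There are 200 camera calls.

## Task

Stand the square glass olive jar, with its cap still on and tight, in the square pocket of the wooden bracing block, fully down, so that it cannot turn. Then unscrew its steel cap anticlockwise until it comes free, lift it about two or three centimetres straight above where it sat, and finish while still holding it there, level and over the jar's mouth and no longer touching the jar. The jar stays down in the block; leave everything else on the worktop where it is.

Things in the scene. Friction and masses are not known exactly. Their poses are not given: they have to be found in the camera images.
- jar: Loose square glass jar of green olives, 0.5 kg. Body 62 x 62 mm with rounded edges, its flat shoulder 64 mm up, then a round neck; 92 mm high with the cap on. Origin: centre of the underside; z up, x and y square to the flat sides. Fits the pocket any of four ways round. Unbraced it turns with its cap; in the pocket it turns up to 0.2 rad before the walls stop it.
- cap: Round steel cap of the square jar, 54 mm across, 24 mm high, 0.06 kg. Origin: centre of its underside, when closed 68 mm above the jar's origin (4 mm above the shoulder), its x axis parallel to the jar's. Turning it takes about 0.5 N m; it stays at the angle it was turned to.
- cap_top (a point): Centre of the cap's top, 24 mm above the cap's origin. Two inner lugs hold the cap down (1.5 mm of play) until it is turned anticlockwise seen from above, by about 1.1 rad relative to the jar; from there to a stop at about 1.45 rad it lifts straight off. The jar's corners stick out beyond the cap: fingers that turn it must stay above the shoulder.
- block: Fixed wooden bracing block, 120 x 120 mm, 34 mm high, with a square pocket in its middle: 67 x 67 mm, 26 mm deep, its floor 8 mm above the worktop, the upper 5 mm of its edges chamfered. Origin: centre of the underside; x and y square to the pocket's walls. A jar fully down has its origin 8 mm above this one.
- salt_pot: Bystander, loose, to be left alone: a white ceramic salt pot, 42 mm across, 56 mm high, between the jar and the block. Origin: centre of its underside.
- mug: Bystander, loose, to be left alone: a white mug, 76 mm across, 85 mm high. Origin: centre of its underside.
- round_jar: Bystander, loose, to be left alone: a round amber jar with its own steel lid, 68 mm across, 100 mm high; not the jar to open. Origin: centre of its underside.
- tin: Bystander, loose, to be left alone: a food tin, 72 mm across, 85 mm high. Origin: centre of its underside.
- bowl: Bystander, loose, to be left alone: a small blue bowl, 110 mm across, 50 mm high. Origin: centre of its underside.
- spoon: Bystander, loose, to be left alone: a spoon lying flat on the worktop. Origin: centre of its underside.
- spatula: Bystander, loose, to be left alone: a spatula lying flat on the worktop. Origin: centre of its underside.

How it is judged:
On the way, in this order (a step that is already met when the one before it is completed fails the run):
1. the square jar stands fully down in the block's pocket with its cap still closed (horizontal distance between jar and block below 0.008 m and z of jar in the frame of block below 0.013 m and angle between jar's own z axis and vertical below 0.1 rad and angle between the x axis of cap and the x axis of jar, either way round below 0.3 rad and z of cap in the frame of jar below 0.072 m), for 0.2 s.
2. the cap has been unscrewed (turned over 0.85 rad from the jar) with the jar braced in the block (horizontal distance between jar and block below 0.008 m and z of jar in the frame of block below 0.013 m and angle between jar's own z axis and vertical below 0.1 rad and angle between the x axis of cap and the x axis of jar, either way round above 0.85 rad and z of cap in the frame of jar below 0.075 m).
3. the cap is held free above the jar (horizontal distance between jar and block below 0.008 m and z of jar in the frame of block below 0.013 m and angle between jar's own z axis and vertical below 0.1 rad and z of cap in the frame of jar between 0.078 and 0.118 m and horizontal distance between cap and jar below 0.02 m and angle between cap's own z axis and vertical below 0.35 rad and contact force between cap and the fingers above 1 N and contact force between cap and jar below 0.3 N), for 0.2 s.
At the end, for the whole second after the job is handed in: Jar at rest fully down in the pocket (within 8 mm sideways, raised at most 5 mm, tilt under 0.1 rad). Cap gripped by the fingers, still, not touching the jar, 10 to 50 mm above its closed place, within 20 mm of the jar's axis, tilt under 0.35 rad (all of step 3 and linear speed of each of cap, jar below 0.02 m/s); the arm keeps its last pose, push and grip.
It fails at once if another thing on the worktop is disturbed (moved over 30 mm) (distance of any of salt_pot, mug, round_jar, tin, bowl, spoon, spatula from where it was at the start of the episode above 0.03 m).
It fails at once if the jar is tipped (over 0.5 rad) (angle between jar's own z axis and vertical above 0.5 rad).
It also fails if it takes over 48 s, if anything falls off the work surface, if the arm or the gripper's body presses on something with over 40 N, if the wrist force passes 120 N, or if a joint passes its speed limit or range.

## Working session

There is one attempt and no reset: what is moved stays moved. The work goes in short steps, Python scripts to look and compute and a tool call to move; the robot and the scene stay as the last step left them, time stands still between calls to the robot, and variables do not carry over. Pictures are saved under pics/ and viewed, at most 10 in all, crops included, and the job is handed in when it is done.

Besides the shell and the picture viewer there is one more tool, called after "Call:" in YAML: its name, and indented under it one key for each argument. jog_arm: Moves the arm, as the interface text tells. Its arguments: {"type":"object","properties":{"rows":{"type":"array","items":{"type":"number","minimum":-1,"maximum":1}},"squeeze":{"type":"number"}},"required":["rows"]}

```bash
mkdir -p pics; ls; cat > h.py <<'E'
import numpy as np, cv2
from plant import robot
def cloud(name):
    o=robot.get_obs(); im,d=robot.camera(name); m=robot.camera_model(name)
    K=np.array(m["camera_matrix"]); v,u=np.mgrid[:d.shape[0],:d.shape[1]]
    P=np.stack([(u-K[0,2])/K[0,0]*d,(v-K[1,2])/K[1,1]*d,d],-1)
    if "rvec" in m:
        R=cv2.Rodrigues(np.array(m["rvec"],float))[0]; W=(P-np.array(m["tvec"]).ravel())@R
    else:
        T=np.array(m["tool_from_camera"]); R=cv2.Rodrigues(np.array(o["tcp_rot"],float))[0]
        W=(P@T[:3,:3].T+T[:3,3])@R.T+np.array(o["eef_pos"])
    W[d==0]=np.nan
    return im,d,W
def save(n,im): cv2.imwrite(f"pics/{n}.png",im[...,::-1])
E
python3 - <<'E'
from h import *
for n in ("top","scene"):
    im,d,W=cloud(n); save(n+"0",im); np.savez(n+"0.npz",im=im,d=d,W=W)
print(robot.get_obs()); print(robot.camera_model("wrist"))
E
```

```text
pics
{'time': 0.1, 'joint_pos': array([ 1.13599903e+00,  4.23801034e-01,  1.63060771e+00, -1.83185296e-05,
        1.08857924e+00, -1.90033630e-02]), 'dq': array([-0.00108693, -0.00124914, -0.00026727,  0.00016052,  0.00284376,
        0.0019461 ]), 'tau': array([ 6.43624735e-04, -5.45609522e+01, -2.74323875e+01,  6.46207016e-02,
        1.87623227e-02, -4.22511800e-05]), 'eef_pos': array([0.25222006, 0.5713014 , 0.22195887]), 'tcp_rot': array([-6.48358167e-01, -3.07365559e+00,  2.14113684e-03]), 'ft_force': array([-0.13513443, -0.49405634, -0.39989827]), 'ft_torque': array([ 0.04050021, -0.01101912, -0.00906592]), 'finger_force': 0.0, 'finger_gap': 0.08770728411793868}
{'camera_matrix': array([[308.93021029,   0.        , 283.29342346],
       [  0.        , 308.93021029, 209.9594883 ],
       [  0.        ,   0.        ,   1.        ]]), 'tool_from_camera': array([[ 9.16764914e-05, -9.53660619e-01, -3.00884388e-01,
         8.23547693e-02],
       [ 9.99999977e-01,  1.46531149e-04, -1.59744071e-04,
         4.69007357e-04],
       [ 1.96430564e-04, -3.00884366e-01,  9.53660610e-01,
        -1.62162803e-01],
       [ 0.00000000e+00,  0.00000000e+00,  0.00000000e+00,
         1.00000000e+00]])}
```

View pics/top0.png

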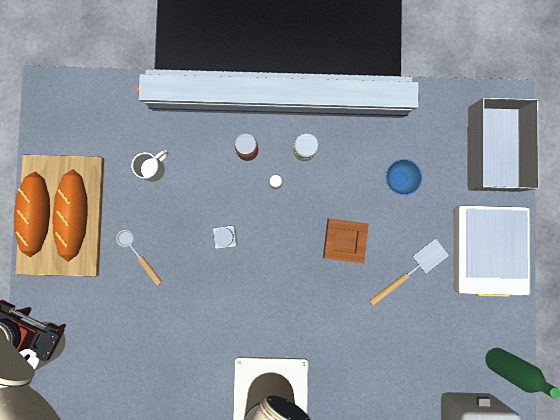

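View pics/scene0.png

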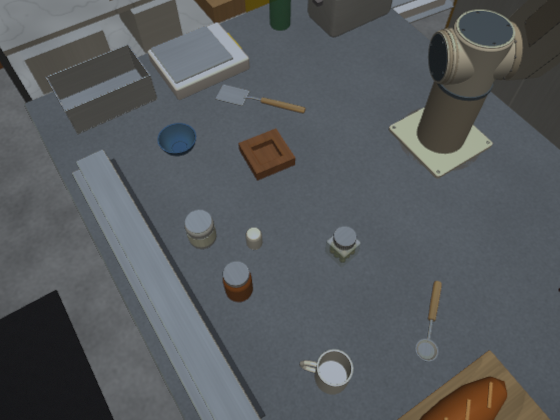

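The top view shows the square jar with its steel cap at (224,237), the salt pot at (275,181) and the block at (346,241). The amber jar is at (246,146), the tin at (306,146), the mug at (147,166) and the bowl at (404,177). Next I measure the jar and the block.

```bash
python3 - <<'E'
from h import *
for n in ("top","scene"):
    z=np.load(n+"0.npz"); W=z["W"]; im=z["im"]
    def box(u0,u1,v0,v1): return W[v0:v1,u0:u1].reshape(-1,3)
    if n=="top": J=box(205,245,220,255);B=box(315,378,210,270);S=box(262,290,170,195)
    else: J=box(318,372,220,265);B=box(230,305,120,185);S=box(240,268,222,252)
    print(n,"table z",np.nanmedian(J[:,2]))
    c=J[(J[:,2]>.085)&(J[:,2]<.1)]; print("cap",len(c),c.mean(0),(c.min(0)+c.max(0))/2,np.ptp(c,0))
    s=J[(J[:,2]>.05)&(J[:,2]<.075)];print("shoulder",len(s),cv2.minAreaRect((s[:,:2]*1000).astype(np.float32)))
    b=B[(B[:,2]>.028)&(B[:,2]<.042)];print("block",len(b),np.median(b[:,2]),cv2.minAreaRect((b[:,:2]*1000).astype(np.float32)))
    p=B[(B[:,2]>.002)&(B[:,2]<.02)];
    c=S[(S[:,2]>.045)];print("salt",len(c),c.mean(0))
    if n=="top":
        for nm,bx in dict(rj=(230,262,130,162),tin=(292,322,130,162),mug=(128,172,148,182)).items():
            q=box(*bx);q=q[q[:,2]>.07];print(nm,q.mean(0))
im=np.load("top0.npz")["im"]
a=cv2.resize(im[215:260,200:250],None,fx=8,fy=8,interpolation=2);b=cv2.resize(im[210:270,315:378],None,fx=6,fy=6,interpolation=2)
h=max(a.shape[0],b.shape[0]);f=lambda x:cv2.copyMakeBorder(x,0,h-x.shape[0],0,0,0)
save("crop",np.hstack([f(a),f(b)]))
E
```

```text
top table z 0.0026543559683953866
cap 286 [0.46850324 0.14785344 0.09266961] [0.46827468 0.14766702 0.09212037] [0.05149878 0.05131451 0.01415044]
shoulder 160 ((468.6792907714844, 148.20932006835938), (61.84282684326172, 61.694427490234375), 8.574259757995605)
block 1114 0.034669621708573864 ((466.5644836425781, -211.9837646484375), (120.87100982666016, 119.87783813476562), 84.13213348388672)
salt 139 [0.63795637 0.00392586 0.05252688]
rj [0.73315326 0.0917227  0.09648347]
tin [ 0.74028308 -0.08208281  0.08450911]
mug [0.67374914 0.37835748 0.08093548]
scene table z 0.0020485964208042788
cap 367 [0.46882222 0.14844369 0.09167498] [0.46904828 0.14784281 0.0911924 ] [0.05418041 0.05360229 0.01117738]
shoulder 266 ((468.53961181640625, 147.4908447265625), (62.4234504699707, 62.74156951904297), 8.041598320007324)
block 1046 0.03342807239099024 ((465.18255615234375, -213.74453735351562), (126.0259780883789, 121.7319107055664), 84.33363342285156)
salt 172 [0.63878418 0.00532429 0.0520328 ]
```

View pics/crop.png

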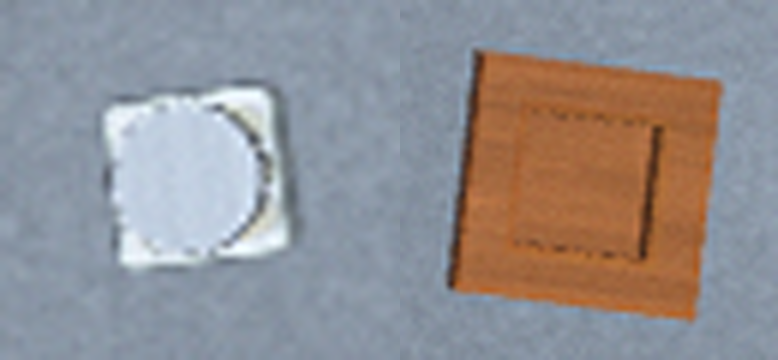

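Call:
jog_arm:
  rows: [0.018,-0.035,0,0,0,-0.032,1,0.036,-0.07,0,0,0,-0.064,1,0.054,-0.105,0,0,0,-0.096,1,0.072,-0.14,0,0,0,-0.128,1,0.09,-0.175,0,0,0,-0.16,1]

```text
time: 0.52
eef_pos: [0.3426, 0.3949, 0.2223]
tcp_rot: [-1.399, -2.813, 0.001]
ft_force: [0.9, 0.4, 1.2]
finger_gap: 0.0879
finger_force: 0.0
```

Call:
jog_arm:
  rows: [0.018,-0.035,0,0,0,-0.032,1,0.036,-0.07,0,0,0,-0.064,1,0.054,-0.105,0,0,0,-0.096,1,0.072,-0.14,0,0,0,-0.128,1,0.09,-0.175,0,0,0,-0.162,1]

```text
time: 0.93
eef_pos: [0.4327, 0.2199, 0.2226]
tcp_rot: [-2.062, -2.37, 0.0]
ft_force: [0.1, 0.6, -0.5]
finger_gap: 0.0877
finger_force: 0.0
```

Call:
jog_arm:
  rows: [0.018,-0.035,0,0,0,0,1,0.036,-0.07,0,0,0,0,1,0.036,-0.073,0,0,0,0,1,0.036,-0.073,0,0,0,0,1]

```text
time: 1.27
eef_pos: [0.4688, 0.1468, 0.2224]
tcp_rot: [-2.061, -2.37, 0.001]
ft_force: [0.3, -0.7, -0.2]
finger_gap: 0.0879
finger_force: 0.0
```

```bash
python3 - <<'E'
from h import *
im,d,W=cloud("wrist"); save("w1",im)
J=W.reshape(-1,3); J=J[(abs(J[:,0]-.4686)<.06)&(abs(J[:,1]-.148)<.06)]
c=J[(J[:,2]>.086)&(J[:,2]<.1)];print("cap",len(c),c.mean(0),(c.min(0)+c.max(0))/2,np.ptp(c,0), cv2.minEnclosingCircle((c[:,:2]*1000).astype(np.float32)))
s=J[(J[:,2]>.056)&(J[:,2]<.072)];print(len(s),cv2.minAreaRect((s[:,:2]*1000).astype(np.float32)))
print(robot.get_obs()["eef_pos"])
E
```

```text
cap 2290 [0.46847836 0.14875796 0.09184464] [0.46847564 0.14822707 0.09005362] [0.05484693 0.05370489 0.00783907] ((468.4919738769531, 147.61676025390625), 27.650684356689453)
921 ((468.4800720214844, 148.2173614501953), (62.097225189208984, 60.710418701171875), 9.177640914916992)
[0.46826947 0.14803931 0.22237792]
```

View pics/w1.png

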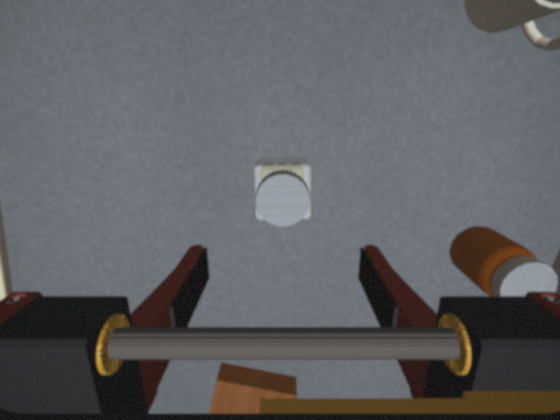

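The wrist view shows the cap at about (283,195), centred between the open fingers, with the jar's sides square to them. The fix (0.4685, 0.148) agrees with the other cameras, so I go down.

Call:
jog_arm:
  rows: [0,0,-0.035,0,0,0.003,1,0,0,-0.07,0,0,0.003,1,0,0,-0.105,0,0,0.003,1,0,0,-0.135,0,0,0.003,1,0,0,-0.15,0,0,0.003,1]

```text
time: 1.73
eef_pos: [0.4656, 0.1498, 0.0695]
tcp_rot: [-2.041, -2.385, 0.006]
ft_force: [0.2, 0.1, 0.1]
finger_gap: 0.0878
finger_force: 0.0
```

Call:
jog_arm:
  rows: [0,0,-0.015,0,0,0,1,0,0,-0.03,0,0,0,1,0,0,-0.036,0,0,0,1,0,0,-0.036,0,0,0,1,0,0,-0.036,0,0,0,0.6]
  squeeze: 25

```text
time: 2.15
eef_pos: [0.468, 0.1496, 0.0367]
tcp_rot: [-2.043, -2.386, 0.001]
ft_force: [0.5, -0.5, -0.4]
finger_gap: 0.0839
finger_force: 0.0
```

Call:
jog_arm:
  rows: [0,0,0,0,0,0,0.5,0,0,0,0,0,0,0.5,0,0,0,0,0,0,0.5,0,0,0,0,0,0,0.5,0,0,0,0,0,0,0.5]
  squeeze: 25

```text
time: 2.57
eef_pos: [0.4684, 0.1488, 0.0374]
tcp_rot: [2.046, 2.384, 0.001]
ft_force: [-2.5, 1.7, 7.2]
finger_gap: 0.0622
finger_force: 25.0
```

Call:
jog_arm:
  rows: [0,0,0.02,0,0,0,0.5,0,0,0.045,0,0,0,0.5,0,0,0.07,0,0,0,0.5,0,-0.01,0.08,0,0,0,0.5,0,-0.03,0.08,0,0,0,0.5]
  squeeze: 30

```text
time: 2.98
eef_pos: [0.4702, 0.1195, 0.1189]
tcp_rot: [2.041, 2.384, 0.007]
ft_force: [0.3, 0.0, -5.4]
finger_gap: 0.0621
finger_force: 30.0
```

Call:
jog_arm:
  rows: [0,-0.03,0,0,0,-0.01,0.5,0,-0.06,0,0,0,-0.02,0.5,0,-0.09,0,0,0,-0.03,0.5,0,-0.12,0,0,0,-0.04,0.5,0,-0.15,0,0,0,-0.05,0.5]

```text
time: 3.4
eef_pos: [0.4673, -0.0332, 0.1161]
tcp_rot: [-2.227, -2.215, 0.001]
ft_force: [-0.0, -0.2, -4.9]
finger_gap: 0.0617
finger_force: 30.0
```

Call:
jog_arm:
  rows: [0,-0.03,0,0,0,-0.01,0.5,0,-0.06,0,0,0,-0.02,0.5,0,-0.09,0,0,0,-0.03,0.5,0,-0.115,0,0,0,-0.03,0.5,0,-0.13,0,0,0,-0.03,0.5]

```text
time: 3.82
eef_pos: [0.4675, -0.1642, 0.116]
tcp_rot: [-2.33, -2.107, 0.001]
ft_force: [0.5, 0.6, -4.6]
finger_gap: 0.0621
finger_force: 30.0
```

```bash
python3 - <<'E'
from h import *
im,d,W=cloud("scene"); save("s2",im[60:260,150:420].repeat(2,0).repeat(2,1))
im,d,W1=cloud("wrist"); save("w2",im)
im,d,W2=cloud("top")
np.savez("c2.npz",s=W,w=W1,t=W2)
o=robot.get_obs();t=o["eef_pos"];print(t,o["tcp_rot"],o["ft_force"],o["finger_gap"])
for n,W in (("s",W),("w",W1),("t",W2)):
    B=W.reshape(-1,3);B=B[(abs(B[:,0]-.466)<.08)&(abs(B[:,1]+.212)<.09)]
    b=B[(B[:,2]>.028)&(B[:,2]<.040)];print(n,len(b),cv2.minAreaRect((b[:,:2]*1000).astype(np.float32)) if len(b)>9 else 0)
    J=W.reshape(-1,3);J=J[(abs(J[:,0]-t[0])<.026)&(abs(J[:,1]-t[1])<.05)]
    c=J[(J[:,2]>.155)&(J[:,2]<.18)]
    if len(c)>9: print("cap?",len(c),(c.min(0)+c.max(0))/2,np.ptp(c,0))
E
```

```text
[ 0.46740712 -0.16249054  0.11595875] [-2.33026106e+00 -2.10550841e+00  8.61856647e-04] [-0.48834967  0.04887152 -5.07253213] 0.06196374080623638
s 610 ((466.429443359375, -213.33868408203125), (124.06037902832031, 121.98101043701172), 85.06771850585938)
cap? 245 [ 0.46758425 -0.16038776  0.16592937] [0.0514896  0.05010909 0.02084353]
w 1415 ((466.731201171875, -213.30776977539062), (120.6849136352539, 120.13903045654297), 84.12290954589844)
cap? 8937 [ 0.46761667 -0.1673585   0.16382399] [0.05158047 0.0557706  0.01763401]
t 31 ((514.5455322265625, -216.2707977294922), (12.7530517578125, 121.68370819091797), 2.941997528076172)
```

View pics/w2.png

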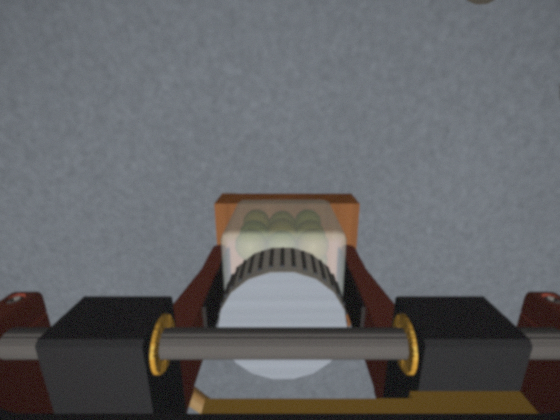

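View pics/s2.png

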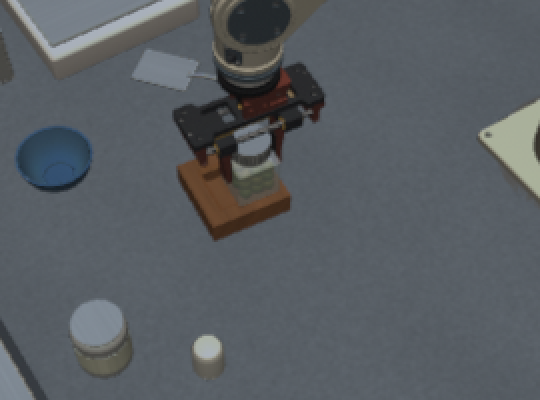

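The jar is held upright in the fingers, cap top around (285,320) in the wrist view. The block lies just ahead of it, its visible edge running from (217,197) to (358,197), and its yaw matches the jar's (-5.8°). Next I move over the pocket and lower the jar.

Call:
jog_arm:
  rows: [0,-0.02,0,0,0,0,0.5,-0.001,-0.04,0,0,0,0,0.5,-0.001,-0.05,0,0,0,0,0.5,-0.001,-0.05,-0.015,0,0,0,0.5,-0.001,-0.05,-0.03,0,0,0,0.5]

```text
time: 4.38
eef_pos: [0.4678, -0.2115, 0.0868]
tcp_rot: [2.328, 2.107, 0.001]
ft_force: [-0.1, 0.2, -5.1]
finger_gap: 0.062
finger_force: 30.0
```

Call:
jog_arm:
  rows: [0,0,0,0,0,0,0.5,0,0,-0.004,0,0,0,0.5,0,0,-0.008,0,0,0,0.5,0,0,-0.012,0,0,0,0.5,0,0,-0.016,0,0,0,0.5]

```text
time: 4.8
eef_pos: [0.4678, -0.2111, 0.0708]
tcp_rot: [2.327, 2.109, 0.001]
ft_force: [-0.1, -0.4, -4.5]
finger_gap: 0.0617
finger_force: 30.0
```

Call:
jog_arm:
  rows: [0,-0.001,-0.004,0,0,0,0.5,0,-0.001,-0.007,0,0,0,0.5,0,-0.001,-0.01,0,0,0,0.5,0,-0.001,-0.013,0,0,0,0.5,0,-0.001,-0.016,0,0,0,0.5]

```text
time: 5.22
eef_pos: [0.4675, -0.2123, 0.0544]
tcp_rot: [2.328, 2.109, 0.0]
ft_force: [-0.8, -0.3, -5.1]
finger_gap: 0.0617
finger_force: 30.0
```

Call:
jog_arm:
  rows: [0,0,-0.003,0,0,0,0.5,0,0,-0.005,0,0,0,0.5,0,0,-0.007,0,0,0,0.5,0,0,-0.008,0,0,0,0.5,0,0,-0.009,0,0,0,0.5]

```text
time: 5.63
eef_pos: [0.4674, -0.2123, 0.0456]
tcp_rot: [-2.328, -2.109, -0.0]
ft_force: [-0.0, 0.3, -5.3]
finger_gap: 0.0616
finger_force: 30.0
```

Still no contact, so the last millimetres go slowly until it seats, then I release.

Call:
jog_arm:
  rows: [0,0,-0.001,0,0,0,0.5,0,0,-0.002,0,0,0,0.5,0,0,-0.002,0,0,0,0.5]

```text
time: 5.88
eef_pos: [0.4675, -0.2123, 0.0454]
tcp_rot: [2.328, 2.109, 0.0]
ft_force: [-6.2, 3.2, 16.8]
finger_gap: 0.0619
finger_force: 30.0
```

Call:
jog_arm:
  rows: [0,0,0.001,0,0,0,0.5,0,0,0.001,0,0,0,1,0,0,0.001,0,0,0,1,0,0,0.001,0,0,0,1,0,0,0.001,0,0,0,1]

```text
time: 6.3
eef_pos: [0.4677, -0.2124, 0.0447]
tcp_rot: [2.328, 2.109, 0.0]
ft_force: [-0.0, -0.5, 0.5]
finger_gap: 0.0847
finger_force: 0.0
```

Call:
jog_arm:
  rows: [0,0,0.01,0,0,0,1,0,0,0.02,0,0,0,1,0,0,0.031,0,0,0,1,0,0,0.031,0,0,0,1]

```text
time: 6.63
eef_pos: [0.4689, -0.213, 0.0783]
tcp_rot: [2.325, 2.107, 0.002]
ft_force: [0.3, 0.7, -0.3]
finger_gap: 0.0876
finger_force: 0.0
```

```bash
python3 - <<'E'
from h import *
o=robot.get_obs();print(o["eef_pos"],o["tcp_rot"],o["ft_force"],o["finger_gap"],o["joint_pos"])
im,d,W=cloud("scene"); save("s3",cv2.resize(im[90:200,200:330],None,fx=5,fy=5))
J=W.reshape(-1,3);J=J[(abs(J[:,0]-.467)<.035)&(abs(J[:,1]+.212)<.035)]
print(np.histogram(J[:,2],bins=np.arange(0,.16,.004)))
E
```

```text
[ 0.46892339 -0.21298376  0.07826016] [2.32535725 2.10687352 0.00239295] [ 0.33884955  0.71670664 -0.32111861] 0.08763612162687823 [-4.49454777e-01  4.86201809e-01  1.96152276e+00  2.11908451e-05
  6.89842172e-01 -3.50962224e-01]
(array([  0,   0,   0,   2,   1,   3,  20,  36,  35,  22,  26,  21,  19,
        29,  25,  27,  38,  83,  50,  15,  17,  25,  18,  25, 131, 110,
         8,   0,   0,   0,   0,   0,   0,   0,   0,   0,   0,   0,   0]), array([0.   , 0.004, 0.008, 0.012, 0.016, 0.02 , 0.024, 0.028, 0.032,
       0.036, 0.04 , 0.044, 0.048, 0.052, 0.056, 0.06 , 0.064, 0.068,
       0.072, 0.076, 0.08 , 0.084, 0.088, 0.092, 0.096, 0.1  , 0.104,
       0.108, 0.112, 0.116, 0.12 , 0.124, 0.128, 0.132, 0.136, 0.14 ,
       0.144, 0.148, 0.152, 0.156]))
```

View pics/s3.png

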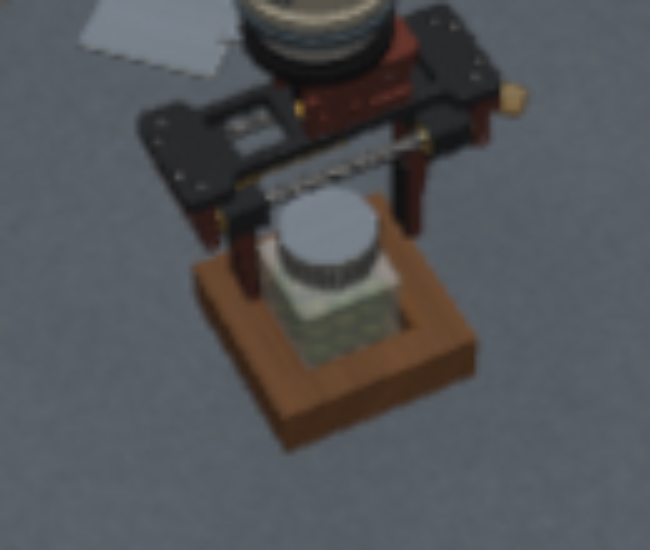

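The scene view shows the jar upright and down in the pocket, with its cap at about (328,240) between the open fingers. The cap top measures about 0.100 m, which is the fully seated height. Now I grip the cap.

Call:
jog_arm:
  rows: [0,0,0,0,0,0,0.3,0,0,0,0,0,0,0.3,0,0,0,0,0,0,0.3,0,0,0,0,0,0,0.3,0,0,0,0,0,0,0.3]
  squeeze: 45

```text
time: 7.1
eef_pos: [0.4672, -0.2122, 0.0753]
tcp_rot: [-2.328, -2.109, 0.0]
ft_force: [-0.7, -0.5, 0.0]
finger_gap: 0.0578
finger_force: 0.0
```

Call:
jog_arm:
  rows: [0,0,0,0,0,0,0.3,0,0,0,0,0,0.02,0.3,0,0,0,0,0,0.04,0.3,0,0,0,0,0,0.06,0.3,0,0,0,0,0,0.08,0.3]

```text
time: 7.52
eef_pos: [0.4663, -0.2124, 0.0754]
tcp_rot: [-2.041, -2.385, 0.002]
ft_force: [-4.9, -3.0, 2.3]
finger_gap: 0.0538
finger_force: 45.0
```

```bash
python3 - <<'E'
from h import *
o=robot.get_obs();print(o["eef_pos"],o["tcp_rot"],o["ft_force"],o["ft_torque"],o["finger_gap"],o["finger_force"],o["joint_pos"][5])
E
```

```text
[ 0.46626438 -0.21240703  0.07539023] [-2.04149310e+00 -2.38532828e+00  1.85253389e-03] [-4.9125687  -3.01621431  2.30095997] [-0.67537844  0.85636655 -0.4957043 ] 0.05380320642892169 44.99992470256984 -0.6045363141947612
```

Call:
jog_arm:
  rows: [0,0,0,0,0,0.03,0.3,0,0,0,0,0,0.06,0.3,0,0,0,0,0,0.09,0.3,0,0,0,0,0,0.12,0.3,0,0,0,0,0,0.15,0.3]

```text
time: 7.93
eef_pos: [0.4657, -0.2127, 0.0755]
tcp_rot: [-1.425, -2.796, 0.002]
ft_force: [-6.7, -6.0, 4.2]
finger_gap: 0.0537
finger_force: 45.0
```

Call:
jog_arm:
  rows: [0,0,0,0,0,0.03,0.3,0,0,0,0,0,0.06,0.3,0,0,0,0,0,0.09,0.3,0,0,0,0,0,0.12,0.3,0,0,0,0,0,0.15,0.3]

```text
time: 8.35
eef_pos: [0.4657, -0.2132, 0.0757]
tcp_rot: [-0.733, -3.052, 0.002]
ft_force: [-8.4, -8.1, 7.1]
finger_gap: 0.0536
finger_force: 45.0
```

Call:
jog_arm:
  rows: [0,0,0,0,0,0.03,0.3,0,0,0,0,0,0.06,0.3,0,0,0,0,0,0.08,0.3,0,0,0,0,0,0.08,0.3]

```text
time: 8.68
eef_pos: [0.466, -0.2135, 0.076]
tcp_rot: [-0.346, -3.12, 0.002]
ft_force: [-8.5, -8.6, 8.0]
finger_gap: 0.054
finger_force: 45.0
```

```bash
python3 - <<'E'
from h import *
o=robot.get_obs();print(o["eef_pos"],o["tcp_rot"],o["ft_force"],o["ft_torque"],o["finger_gap"],o["finger_force"],o["joint_pos"][5])
im,d,W=cloud("scene"); save("s4",cv2.resize(im[90:200,200:330],None,fx=5,fy=5))
E
```

```text
[ 0.46603129 -0.21348006  0.07596165] [-3.46202051e-01 -3.12034252e+00  2.26246146e-03] [-8.48152489 -8.55857383  7.98663634] [-1.55326454  1.45305259 -0.39685355] 0.05402629807000236 45.00163567252457 -1.7988246782461996
```

View pics/s4.png

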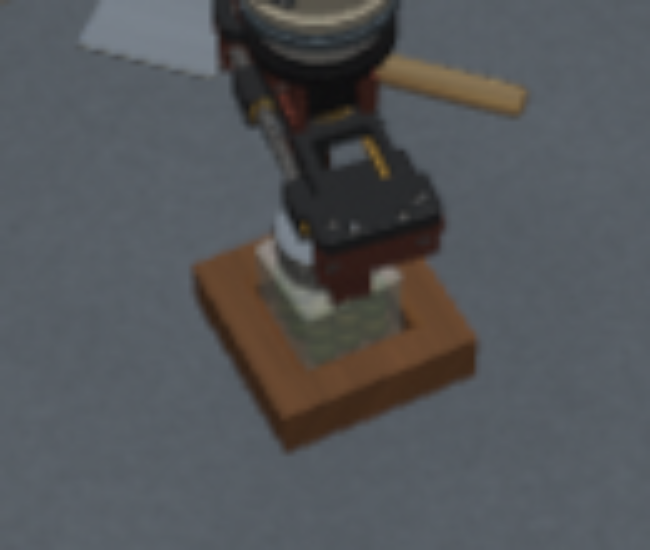

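The scene view shows the jar still down in the pocket (body around (330,320)) and the gripper turned on the cap. The turn is about 1.45 rad with a steady 0.4 to 0.5 N m, so it is not on the stop. I lift a little as a test: a held jar would show as about -5 N.

Call:
jog_arm:
  rows: [-0.001,-0.001,0.001,0,0,0,0.3,-0.001,-0.001,0.002,0,0,0,0.3,-0.001,-0.001,0.003,0,0,0,0.3,-0.001,-0.001,0.004,0,0,0,0.3,-0.001,-0.001,0.004,0,0,0,0.3]

```text
time: 9.15
eef_pos: [0.4662, -0.213, 0.0796]
tcp_rot: [-0.351, -3.121, -0.0]
ft_force: [-2.4, -0.1, -0.8]
finger_gap: 0.0537
finger_force: 45.0
```

The force is only -0.8 N, so the cap is free. I lift it to about 25 mm.

Call:
jog_arm:
  rows: [0,0,0.003,0,0,0,0.3,0,0,0.007,0,0,0,0.3,0,0,0.012,0,0,0,0.3,0,0,0.017,0,0,0,0.3,0,0,0.021,0,0,0,0.3]

```text
time: 9.57
eef_pos: [0.4672, -0.2135, 0.1018]
tcp_rot: [0.351, 3.12, -0.001]
ft_force: [0.1, 0.4, -0.9]
finger_gap: 0.0539
finger_force: 45.0
```

Call:
jog_arm:
  rows: [0,0,0.001,0,0,0,0.3,0,0,0.001,0,0,0,0.3,0,0,0.001,0,0,0,0.3,0,0,0.001,0,0,0,0.3,0,0,0.001,0,0,0,0.3]

```text
time: 9.98
eef_pos: [0.4663, -0.2132, 0.1015]
tcp_rot: [-0.351, -3.121, -0.0]
ft_force: [0.6, 0.2, -1.5]
finger_gap: 0.054
finger_force: 45.0
```

```bash
python3 - <<'E'
from h import *
im,d,W=cloud("scene"); save("s5",cv2.resize(im[90:200,200:330],None,fx=5,fy=5))
o=robot.get_obs();print(o["time"],o["eef_pos"],o["tcp_rot"],o["ft_force"],o["ft_torque"],o["finger_gap"],o["finger_force"])
E
```

```text
10.0333 [ 0.46627992 -0.21316085  0.10144856] [-3.51300987e-01 -3.12144878e+00 -2.48980437e-04] [ 0.7081431  -0.99692064 -0.83221629] [-0.03520508  0.03198805  0.01444275] 0.053746793497284964 44.99978053383529
```

View pics/s5.png

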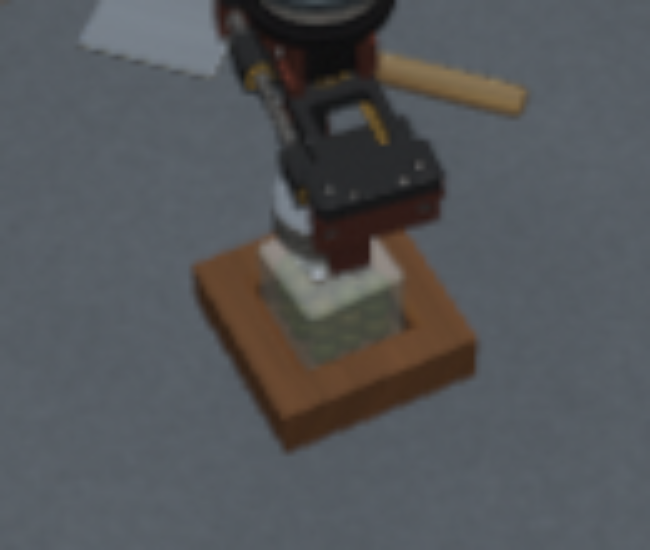

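The cap is held in the fingers at about (310,225), some 25 mm up, with the bare neck just visible below at (318,270). The jar is down in the pocket, and the tool force is about the cap's weight alone.

```bash
python3 -c "from plant import robot; print(robot.sign_off())"
```

```text
the job is handed in; nothing more can be done
None
```

The job is handed in: the square jar stands fully down in the block, and its cap is unscrewed and held level about 25 mm above the mouth, clear of the jar; sign-off returned no verdict.

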